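Lay two staggered courses of a shielding wall

TASK

Raise the shielding wall by two staggered courses: lay the white half brick on the grey course at the end-stop end, then the long white brick next to it over the grey joint, then the blue brick on top of both, over their joint and level with the half brick's end. Once down, slide each along the wall until it is tight (half and blue brick against the orange pad, found by touch, the long brick against the half brick and so the pad) and give it a firm push for about a second, without ramming. Leave all flat, tight and flush with the wall's faces, let go, and do not disturb the vial, beaker, tube rack or meter.

Things in the scene. Friction and masses are not known exactly. Their poses are not given: they have to be found in the camera images.
- wall: Fixed steel tray, 6 mm thick, carrying the finished first course: two grey bricks, each 100 long x 50 wide x 40 mm high, end to end. Origin: centre of the tray's underside, on the bench; y runs along the wall towards the end stop, x across it. The course spans y -100 to 100 mm, its joint at y = 0; its top is 46 mm up (second-course undersides 46 mm, third 86 mm).
- stand: Fixed end stop past the wall's +y end: post (110 mm high) under whose base the origin lies, 165 mm along y from the wall's origin, axes as the wall's. It holds an orange pad, 36 mm wide, 52 to 94 mm above the bench, facing the wall. The pad is clamped (holds 50 N) with its face anywhere 92 to 108 mm from the wall's origin along y; where is not reported: feel for it.
- half_brick: White half brick, loose plastic, 50 x 50 mm, 40 mm high, about 0.1 kg. Origin: centre of the underside, z up.
- long_brick: White long brick, loose plastic, 100 mm along its y, 50 mm along its x, 40 mm high, about 0.2 kg. Origin: centre of the underside, z up.
- cap_brick: Blue long brick, loose plastic, 100 mm along its y, 50 mm along its x, 40 mm high, about 0.2 kg. Origin: centre of the underside, z up.
- vial: Bystander: small vial with red cap, 28 mm across, 60 mm high, standing about 115 mm from the wall's centre line on its far (+x) side. Origin: centre of the underside.
- beaker: Bystander: glass beaker, 70 mm across, 90 mm high. Origin: centre of the underside.
- tube_rack: Bystander: blue tube rack 180 (along x) x 50 mm with five tubes, 107 mm high. Origin: centre of the underside.
- survey_meter: Bystander: yellow meter box 70 x 120 mm, 53 mm high. Origin: centre of the underside.
There are look-alikes about, which are no part of the job. What is shaped like the cap_brick but red is not meant.

How it is judged:
On the way, in this order (a step that is already met when the one before it is completed fails the run):
1. the half brick lies on the first course and is pressed against the stop pad with over 3 N (x of half_brick in the frame of wall between -0.006 and 0.006 m and z of half_brick in the frame of wall between 0.042 and 0.05 m and (angle between the y axis of half_brick and the y axis of wall, either way round below 0.07 rad or angle between the x axis of half_brick and the y axis of wall, either way round below 0.07 rad) and angle between half_brick's own z axis and vertical below 0.06 rad and y of half_brick in the frame of wall between 0.061 and 0.089 m and contact force between half_brick and stand above 3 N), for 0.2 s.
2. the long white brick lies on the first course across its joint and is pressed against the half brick, and the half brick against the pad, with over 3 N (all of step 1 and x of long_brick in the frame of wall between -0.006 and 0.006 m and z of long_brick in the frame of wall between 0.042 and 0.05 m and angle between the y axis of long_brick and the y axis of wall, either way round below 0.07 rad and angle between long_brick's own z axis and vertical below 0.06 rad and horizontal distance between half_brick and long_brick between 0.072 and 0.0785 m and y of long_brick in the frame of wall between -0.018 and 0.016 m and contact force between long_brick and half_brick above 3 N), for 0.2 s.
3. the blue brick lies on both, across their joint, and is pressed against the stop pad with over 3 N (x of half_brick in the frame of wall between -0.006 and 0.006 m and z of half_brick in the frame of wall between 0.042 and 0.05 m and (angle between the y axis of half_brick and the y axis of wall, either way round below 0.07 rad or angle between the x axis of half_brick and the y axis of wall, either way round below 0.07 rad) and angle between each of half_brick, long_brick, cap_brick's own z axis and vertical below 0.06 rad and y of half_brick in the frame of wall between 0.061 and 0.089 m and x of long_brick in the frame of wall between -0.006 and 0.006 m and z of long_brick in the frame of wall between 0.042 and 0.05 m and angle between the y axis of each of long_brick, cap_brick and the y axis of wall, either way round below 0.07 rad and horizontal distance between half_brick and long_brick between 0.072 and 0.0785 m and y of long_brick in the frame of wall between -0.018 and 0.016 m and x of cap_brick in the frame of wall between -0.006 and 0.006 m and z of cap_brick in the frame of wall between 0.082 and 0.09 m and horizontal distance between long_brick and cap_brick between 0.046 and 0.054 m and horizontal distance between half_brick and cap_brick between 0.021 and 0.029 m and contact force between cap_brick and stand above 3 N), for 0.2 s.
At the end, for the whole second after the job is handed in: All three bricks lie flat and still, within 6 mm of the wall's centre line and 4 degrees of its direction; half brick 61 to 89 mm from the wall's centre towards the stop; long brick across the grey joint, gap to the half under 3.5 mm; blue on both, flush with the half's stop end within 4 mm (x of half_brick in the frame of wall between -0.006 and 0.006 m and z of half_brick in the frame of wall between 0.042 and 0.05 m and (angle between the y axis of half_brick and the y axis of wall, either way round below 0.07 rad or angle between the x axis of half_brick and the y axis of wall, either way round below 0.07 rad) and angle between each of half_brick, long_brick, cap_brick's own z axis and vertical below 0.06 rad and y of half_brick in the frame of wall between 0.061 and 0.089 m and x of long_brick in the frame of wall between -0.006 and 0.006 m and z of long_brick in the frame of wall between 0.042 and 0.05 m and angle between the y axis of each of long_brick, cap_brick and the y axis of wall, either way round below 0.07 rad and horizontal distance between half_brick and long_brick between 0.072 and 0.0785 m and y of long_brick in the frame of wall between -0.018 and 0.016 m and x of cap_brick in the frame of wall between -0.006 and 0.006 m and z of cap_brick in the frame of wall between 0.082 and 0.09 m and horizontal distance between long_brick and cap_brick between 0.046 and 0.054 m and horizontal distance between half_brick and cap_brick between 0.021 and 0.029 m and linear speed of each of half_brick, long_brick, cap_brick below 0.02 m/s); the robot touches nothing.
It fails at once if the sample vial is moved more than 20 mm or tipped (distance of vial from where it was at the start of the episode above 0.02 m or angle between vial's own z axis and vertical above 0.3 rad).
It fails at once if the glass beaker is moved more than 20 mm or tipped (distance of beaker from where it was at the start of the episode above 0.02 m or angle between beaker's own z axis and vertical above 0.3 rad).
It fails at once if the tube rack is moved more than 20 mm or tipped (distance of tube_rack from where it was at the start of the episode above 0.02 m or angle between tube_rack's own z axis and vertical above 0.3 rad).
It fails at once if the survey meter is moved more than 20 mm or tipped (distance of survey_meter from where it was at the start of the episode above 0.02 m or angle between survey_meter's own z axis and vertical above 0.3 rad).
It fails at once if a brick is rammed against the stop with over 45 N (contact force between any of half_brick, cap_brick and stand above 45 N).
It also fails if it takes over 72 s, if anything falls off the work surface, if the arm or the gripper's body presses on something with over 40 N, if the wrist force passes 120 N, or if a joint passes its speed limit or range.

ROBOT

A 6-joint arm with a two-finger parallel gripper is mounted at the origin on the work surface. World frame = base frame: x ahead of the robot, y to its left, z up, the work surface at z = 0. Lengths are in m, angles in rad, forces in N, time in s.
With the tool pointing down it reaches from about 0.25 to 0.725 m from the base axis. Payload 4 kg.
Tool frame: the origin (TCP) lies at the very end of the fingers, on their centre line; the grasp point (between the pads) lies 19 mm behind it; z points along the fingers, y is the direction in which the jaws open and shut (so a half turn about z gives the same grasp; the last joint's range is limited). The gripper opens to 85 mm and grips with 20 to 120 N. Pads are 22 mm wide; open, the fingers measure 114 mm over their backs; the gripper's body (76 mm by 85 mm) begins 54 mm behind the grasp point. The pads swing forward as they close: fully open they stand 13 mm farther back than shut.
Start: joints at [1.215, 0.241, 0.005, 1.335, 0, 1.571], TCP at [0.174, 0.469, 0.231] pointing down, gripper open.
Joint ranges: [-2.72, 2.72], [-1.05, 1.87], [-1.09, 1.28], [-1.99, 2.15], [-1.42, 1.44], [-3.14, 3.14]. Speed limits (rad/s): [2.79, 2.79, 3.14, 3.14, 3.14, 3.14].

INTERFACE

Orientations are given as a rotation vector (axis times angle).
In Python, from workcell import status, optics, ticket gives the robot as it stands. The module is installed in compiled form; this text tells all that it offers.
- The arm moves only by the tool apply_moves, never from a script. Its argument "deltas" is a list of rows, each a list of 3 entries, a list of its own where there are three numbers: the turn, a rotation vector about the tool's x, y, z as a fraction of full scale, then the shift along the tool's x, y, z as a fraction of full scale, then the opening, from 0 (shut) to 1 (fully open). In form: [[[rx, ry, rz], [x, y, z], claw], ...]. A call has 1 to 5 rows; each row is the pose to reach, as a shift and turn from the pose commanded when the call began, along the tool's axes at that moment; what a row does not reach only later rows make up. Full scale, the value 1, is 0.1 m for a shift and 90 degrees for a turn. A row lasts 1/8 s, in which the tool goes at most 62.5 mm and 10.7 degrees, less where a joint would pass 70% of its speed; a pose out of reach is approached as far as the arm can. A call with a number of a shift or a turn outside -1 to 1 is refused whole. A call with a gripper value outside its range is refused whole. The fingers move at their own pace and stop on an object; "squeeze" is the grip in N (left out, the last holds). Time passes only in rows, so rows that repeat a pose let the fingers close. It gives the time, the measured TCP pose, the force and the opening at its end, in the units of the state.
- status.state(): the state, without advancing time (a new reading comes with each control period).
- optics.get_image(name): name is "scene" or "top"; returns a dict with "pixels" (400x640x3 uint8, blue, green, red), "z_map" (400x640 float32, m along the optical axis (not along the pixel's ray), 0 where there is no reading), "fx", "fy", "cx", "cy" (pixels), "k1" (the pictures are not rectified: a ray, as slopes to the right and down, at radius r is drawn at 1 + k1 r^2 times it, then the intrinsics apply), "cam_to_world" (4x4, takes a point from camera to world coordinates). Camera axes: x right, y up, looking along -z (the intrinsics and any distortion apply to the point x, -y, -z); pixel columns grow to the right and rows downward; lengths in m; the calibration is good to about 2 mm. A picture is of the moment at which its call begins.
- ticket.finish_job(): hands the job in, once; it reports no verdict.
The state is a dict: "time": time; "joint_pos": joint angles; "qvel": joint speeds; "joint_torque": joint torques, N m; "eef_pos": TCP position; "tool_rot": TCP orientation; "ft_force": force on the tool from outside, world axes, zero at the start; "torque": the same for the moment, N m; "grip_width": finger opening in m.
Only numpy, scipy, OpenCV 4.12 (cv2) and the standard library are available. Lean on these libraries where they do the work, as an engineer would, in place of code of your own. Each camera call takes 0.05 s, during which the arm holds its last target. There are 200 camera calls.

## Working session

There is one attempt and no reset: what is moved stays moved. The work goes in short steps, Python scripts to look and compute and a tool call to move; the robot and the scene stay as the last step left them, time stands still between calls to the robot, and variables do not carry over. Pictures are saved under pics/ and viewed, about 8 in all and at most 12, crops included, and the job is handed in when it is done.

Besides the shell and the picture viewer there is one more tool, called in YAML: its name, and indented under it one key for each argument. apply_moves: Moves the arm, as the interface text tells. Shift numbers are shares of 0.1 m and turn numbers shares of 90 degrees, none past 1 either way. Its arguments: {"type":"object","properties":{"deltas":{"type":"array","items":{"type":"array"}},"squeeze":{"type":"number"}},"required":["deltas"]}

```bash
mkdir -p pics
cat > h.py <<'E'
import numpy as np,cv2
from workcell import status,optics,ticket
def snap(n,f):
    d=optics.get_image(n); cv2.imwrite(f'pics/{f}.png',d['pixels']); np.savez(f'pics/{f}.npz',**{k:np.array(v) for k,v in d.items()}); return d
def load(f): return dict(np.load(f'pics/{f}.npz'))
def px2w(d,u,v,z=None,h=None):
    """pixel -> world; h: intersect with plane z=h, otherwise depth map"""
    K=np.array([[d['fx'],0,d['cx']],[0,d['fy'],d['cy']],[0,0,1]],float)
    x,y=((u-d['cx'])/d['fx'],(v-d['cy'])/d['fy'])
    s=1.
    for _ in range(20): s=1+d['k1']*((x/s)**2+(y/s)**2)
    x/=s;y/=s
    M=d['cam_to_world']; r=M[:3,:3]@np.array([x,-y,-1.]); o=M[:3,3]
    t=(h-o[2])/r[2] if h is not None else (z if z is not None else d['z_map'][int(round(v)),int(round(u))])
    return o+t*r
E
python3 - <<'E'
from h import *
for n in('top','scene'):
    d=snap(n,n+'0'); print(n,d['fx'],d['k1'],d['cam_to_world'].round(3))
s=status.state(); print(s)
E
```

```text
top 421.86907708482255 0.004551098497180329 [[ 0.03   0.99  -0.138  0.313]
 [-0.999  0.027 -0.017 -0.016]
 [-0.013  0.139  0.99   1.334]
 [ 0.     0.     0.     1.   ]]
scene 488.5603928139503 0.03728140266245705 [[ 0.512 -0.538  0.67   1.398]
 [ 0.859  0.339 -0.384 -0.507]
 [-0.021  0.772  0.636  0.88 ]
 [ 0.     0.     0.     1.   ]]
{'time': 0.1, 'joint_pos': array([ 1.21499523e+00,  2.41354545e-01,  3.85488914e-03,  1.33518059e+00,
       -5.06102276e-06,  1.57081901e+00]), 'qvel': array([-0.00018278, -0.00290531,  0.00216873, -0.00180645, -0.0006999 ,
       -0.00138942]), 'joint_torque': array([-2.96292365e-04, -3.73137152e+01,  2.53010398e+01,  1.08509290e-02,
       -2.30195792e-05,  5.19460954e-06]), 'eef_pos': array([0.17397706, 0.46815837, 0.23049197]), 'tool_rot': array([-5.55924408e-01, -3.09167928e+00,  2.91365042e-03]), 'ft_force': array([ 0.29640219, -0.6786767 ,  0.22885327]), 'torque': array([-0.03780113,  0.03422931,  0.01852669]), 'grip_width': 0.08542663102640906}
```

View pics/top0.png

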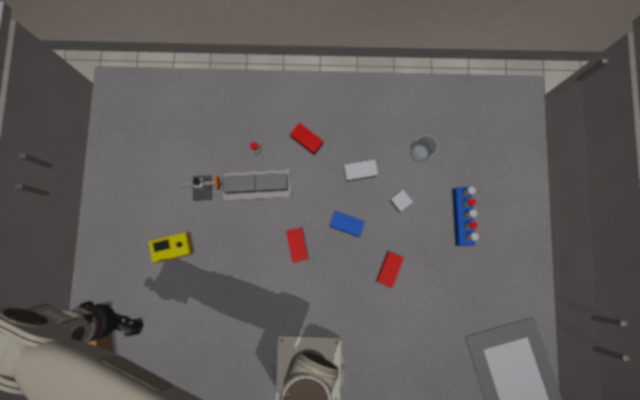

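View pics/scene0.png

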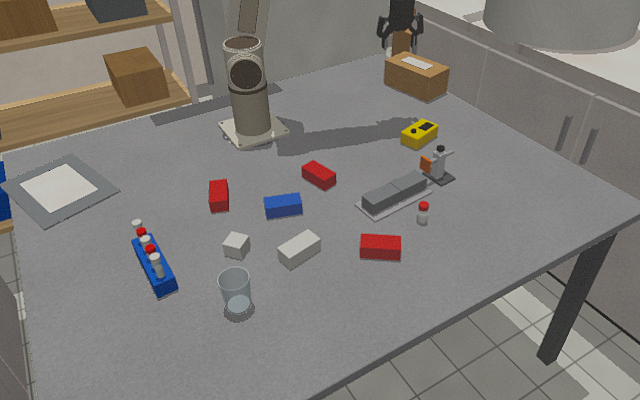

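Candidates (top view): half brick white at (402,201), the long white at (361,170), the blue at (347,223). The red look-alikes are at (307,138), (297,245), (390,269). The blue rack is at (465,215). The wall is at (256,183), its stop at (205,187), pad about (217,183), vial (255,147) and meter (170,247).

```bash
cat > meas.py <<'E'
from h import *
def cloud(d):
    v,u=np.mgrid[0:400,0:640]; K=np.array([[d['fx'],0,d['cx']],[0,d['fy'],d['cy']],[0,0,1]],float)
    x=(u-d['cx'])/d['fx'];y=(v-d['cy'])/d['fy'];s=1.
    for _ in range(10): s=1+d['k1']*((x/s)**2+(y/s)**2)
    x,y=x/s,y/s;z=d['z_map']
    P=np.stack([x*z,-y*z,-z],-1); M=d['cam_to_world']
    return P@M[:3,:3].T+M[:3,3]
def rect(d,u,v,zlo,zhi,r=45):
    """min-area rect of the level surface connected to pixel u,v"""
    W=cloud(d); m=((W[...,2]>zlo)&(W[...,2]<zhi)).astype(np.uint8)
    n,l=cv2.connectedComponents(m,connectivity=4); k=l[v,u]
    if not k: return W[v,u]
    Q=W[l==k]; (c,wh,a)=cv2.minAreaRect((Q[:,:2]*1000).astype(np.float32))
    return np.r_[c,wh,a,np.median(Q[:,2])*1000,len(Q)].round(1)
E
python3 - <<'E'
from meas import *
for f,pts in (('top0',dict(half=(402,201),long=(361,170),cap=(347,223),wall=(240,183),wall2=(272,183),post=(196,181),pad=(217,183),vial=(255,147),meter=(170,250))),('scene0',dict(half=(236,240),long=(297,243),cap=(283,200),wall=(380,195),pad=(427,162),table=(330,280)))):
    d=load(f); W=cloud(d)
    for k,(u,v) in pts.items(): print(f,k,W[v,u].round(4),rect(d,u,v,.028,.056) if k!='table' else '')
E
python3 - <<'E'
import cv2
a=cv2.imread('pics/top0.png'); b=cv2.imread('pics/scene0.png')
c=cv2.resize(a[130:240,180:420],None,fx=3.3,fy=3.3,interpolation=cv2.INTER_CUBIC)
cv2.imwrite('pics/crop0.png',c)
E
```

```text
top0 half [ 0.513  -0.2737  0.0432] [ 516.9 -274.2   49.8   50.3   38.8   40.4  270. ]
top0 long [ 0.6076 -0.1463  0.0422] [ 611.2 -147.1   50.8  100.2   11.1   40.6  520. ]
top0 cap [ 0.4405 -0.1058  0.0393] [ 440.7 -106.7  100.    50.4   71.9   40.6  533. ]
top0 wall [0.5553 0.2294 0.0465] [ 560.2  184.4   51.   202.     4.5   46.5 1074. ]
top0 wall2 [0.5572 0.1293 0.0507] [ 560.2  184.4   51.   202.     4.5   46.5 1074. ]
top0 post [0.5456 0.3479 0.1113] [0.54563118 0.3479262  0.11129633]
top0 pad [0.5454 0.2907 0.0891] [0.54544078 0.2907042  0.08910329]
top0 vial [0.6678 0.1859 0.0609] [0.66775665 0.18593457 0.06088584]
top0 meter [0.3421 0.4338 0.042 ] [351.9 439.9  70.1 121.8  15.7  45.6 917. ]
scene0 half [ 0.5241 -0.2733  0.0408] [ 518.7 -273.8   51.7   55.5   40.1   39.4  374. ]
scene0 long [ 0.6124 -0.1498  0.0394] [ 611.8 -146.8   54.9  101.7   11.4   39.6  712. ]
scene0 cap [ 0.4461 -0.1045  0.0402] [ 442.  -106.3   99.3   54.6   71.2   39.4  535. ]
scene0 wall [0.5744 0.1254 0.046 ] [ 563.   184.7   55.4  204.9    4.    44.5 1091. ]
scene0 pad [0.5631 0.2919 0.0853] [0.56307579 0.29194826 0.08525306]
scene0 table [ 0.7275 -0.1254  0.0008]
```

View pics/crop0.png

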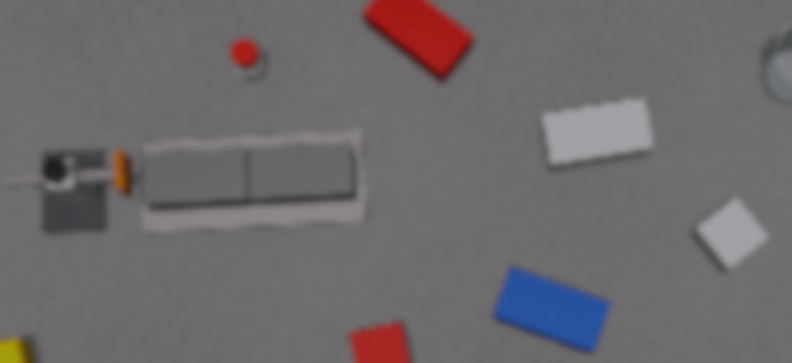

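The crop shows the white half at (733,233), the long white at (598,132), the blue at (551,308) and the wall with its orange pad at (121,172). These match the descriptions, and the red bricks are left alone. I'm starting with the half brick.

```bash
cat > go.py <<'E'
import sys
from h import *
from scipy.spatial.transform import Rotation as R
# usage: go.py x y z theta  (mm, deg; theta = world angle of the jaw axis)
s=status.state(); r=R.from_rotvec(s['tool_rot']).as_matrix(); p=s['eef_pos']
th=np.degrees(np.arctan2(r[1,1],r[0,1]))
print('t',round(s['time'],2),'p',(p*1e3).round(1),'th',th.round(2),'F',np.round(s['ft_force'],1),'w',round(s['grip_width']*1e3,1),'tilt',np.degrees(np.arccos(-r[2,2])).round(2),'q',np.round(s['joint_pos'],2))
if len(sys.argv)>4:
    x,y,z,t=map(float,sys.argv[1:5])
    c,sn=np.cos(np.radians(t)),np.sin(np.radians(t))
    G=np.array([[-sn,c,0],[c,sn,0],[0,0,-1.]]).T
    print('turn',(R.from_matrix(r.T@G).as_rotvec()/(np.pi/2)).round(3),'shift/0.1 in present axes',(r.T@(np.array([x,y,z])/1e3-p)/.1).round(3),'in final axes',(G.T@(np.array([x,y,z])/1e3-p)/.1).round(3))
E
echo
```

```text
(no output)
```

apply_moves:
  deltas:
    - [[0,0,0.11],[-0.25,-0.25,0],1]
    - [[0,0,0.23],[-0.5,-0.5,0],1]
    - [[0,0,0.342],[-0.73,-0.73,0],1]
  squeeze: 60

```text
time: 0.48
eef_pos: [0.2173, 0.3735, 0.2308]
tool_rot: [1.365, 2.83, -0.002]
ft_force: [0.0, 0.1, 1.2]
grip_width: 0.0857
```

apply_moves:
  deltas:
    - [[0,0,0],[-0.5,-0.12,0],1]
    - [[0,0,0],[-1,-0.25,0],1]

```text
time: 0.72
eef_pos: [0.2606, 0.2798, 0.2309]
tool_rot: [1.355, 2.834, -0.001]
ft_force: [1.6, -1.2, 0.1]
grip_width: 0.0856
```

apply_moves:
  deltas:
    - [[0,0,0],[-0.5,-0.12,0],1]
    - [[0,0,0],[-1,-0.25,0],1]

```text
time: 0.98
eef_pos: [0.3038, 0.1861, 0.2311]
tool_rot: [1.356, 2.834, -0.0]
ft_force: [0.9, -0.5, 0.5]
grip_width: 0.0854
```

apply_moves:
  deltas:
    - [[0,0,0],[-0.5,-0.12,0],1]
    - [[0,0,0],[-1,-0.25,0],1]

```text
time: 1.23
eef_pos: [0.3471, 0.0925, 0.2312]
tool_rot: [1.356, 2.834, 0.0]
ft_force: [0.4, 0.6, 0.9]
grip_width: 0.0855
```

apply_moves:
  deltas:
    - [[0,0,0],[-0.5,-0.12,0],1]
    - [[0,0,0],[-1,-0.25,0],1]

```text
time: 1.48
eef_pos: [0.3904, -0.0011, 0.2311]
tool_rot: [-1.357, -2.833, -0.0]
ft_force: [1.3, 0.2, -0.1]
grip_width: 0.0852
```

apply_moves:
  deltas:
    - [[0,0,0],[-0.5,-0.12,0],1]
    - [[0,0,0],[-1,-0.25,0],1]

```text
time: 1.72
eef_pos: [0.4336, -0.0947, 0.231]
tool_rot: [-1.357, -2.833, -0.0]
ft_force: [1.2, 0.3, 0.3]
grip_width: 0.0853
```

apply_moves:
  deltas:
    - [[0,0,0],[-0.5,-0.12,0.3],1]
    - [[0,0,0],[-1,-0.25,0.5],1]
    - [[0,0,0],[-1,-0.25,0.5],1]

```text
time: 2.1
eef_pos: [0.476, -0.189, 0.1782]
tool_rot: [-1.361, -2.826, 0.001]
ft_force: [0.1, 1.2, 0.1]
grip_width: 0.0855
```

```bash
python3 go.py 517 -274 8 38.8
```

```text
t 2.1 p [ 476.  -189.   178.2] th 38.58 F [0.1 1.2 0.1] w 85.5 tilt 0.27 q [-0.38  0.3  -0.06  1.22 -0.    0.52]
turn [-0.002 -0.002 -0.002] shift/0.1 in present axes [-0.927 -0.205  1.699] in final axes [-0.92  -0.213  1.702]
```

apply_moves:
  deltas:
    - [[0,0,0],[-0.5,-0.1,0.3],1]
    - [[0,0,0],[-0.92,-0.21,0.7],1]
    - [[0,0,0],[-0.92,-0.21,0.7],1]

```text
time: 2.48
eef_pos: [0.5157, -0.2714, 0.1062]
tool_rot: [-1.356, -2.824, -0.0]
ft_force: [-0.9, 1.1, 0.4]
grip_width: 0.0852
```

apply_moves:
  deltas:
    - [[0,0,0],[0,0,0.4],1]
    - [[0,0,0],[0,0,0.8],1]
    - [[0,0,0],[0,0,0.99],1]
    - [[0,0,0],[0,0,0.99],0.3]
    - [[0,0,0],[0,0,0.99],0.3]

```text
time: 3.1
eef_pos: [0.5189, -0.2712, 0.0144]
tool_rot: [1.354, 2.832, -0.0]
ft_force: [1.0, -0.5, 1.6]
grip_width: 0.0518
```

apply_moves:
  deltas:
    - [[0,0,0],[0,0,0],0.3]
    - [[0,0,0],[0,0,0],0.3]

```text
time: 3.35
eef_pos: [0.5195, -0.2719, 0.0148]
tool_rot: [1.354, 2.83, 0.001]
ft_force: [-0.5, 0.4, 6.8]
grip_width: 0.0487
```

```bash
python3 go.py 517 -274 8 38.8
```

```text
t 3.35 p [ 519.5 -271.9   14.8] th 38.85 F [-0.5  0.4  6.8] w 48.7 tilt 0.24 q [-0.48  0.58 -0.08  0.91  0.    0.41]
turn [0.001 0.002 0.001] shift/0.1 in present axes [-0.001 -0.033  0.068] in final axes [-0.001 -0.033  0.068]
```

apply_moves:
  deltas:
    - [[0,0,0],[0,0,0],0.7]
    - [[0,0,0],[0,0,0],0.7]
    - [[0,0,0],[0,0,0],0.7]

```text
time: 3.72
eef_pos: [0.5177, -0.2714, 0.0121]
tool_rot: [-1.356, -2.833, 0.0]
ft_force: [-0.2, -0.8, 0.4]
grip_width: 0.06
```

```bash
python3 go.py 517 -274 8 38.8
```

```text
t 3.73 p [ 517.7 -271.4   12.1] th 38.83 F [-0.2 -0.8  0.4] w 60.0 tilt 0.03 q [-0.48  0.58 -0.08  0.91 -0.    0.41]
turn [-0. -0.  0.] shift/0.1 in present axes [-0.016 -0.022  0.041] in final axes [-0.016 -0.022  0.041]
```

apply_moves:
  deltas:
    - [[0,0,0],[0,0,0.05],0.7]
    - [[0,0,0],[0,0,0.05],0.4]
    - [[0,0,0],[0,0,0.05],0.4]
    - [[0,0,0],[0,0,0.05],0.4]

```text
time: 4.22
eef_pos: [0.5176, -0.2713, 0.007]
tool_rot: [-1.356, -2.833, -0.0]
ft_force: [-0.2, -0.6, -0.7]
grip_width: 0.049
```

```bash
python3 go.py 517 -274 8 38.8
```

```text
t 4.22 p [ 517.6 -271.3    7. ] th 38.83 F [-0.2 -0.6 -0.7] w 49.0 tilt 0.04 q [-0.48  0.59 -0.09  0.9  -0.    0.41]
turn [-0. -0.  0.] shift/0.1 in present axes [-0.017 -0.022 -0.01 ] in final axes [-0.017 -0.022 -0.01 ]
```

apply_moves:
  deltas:
    - [[0,0,0],[0,0,-0.4],0.4]
    - [[0,0,0.1],[0,0,-0.8],0.4]
    - [[0,0,0.2],[0,0,-1],0.4]
    - [[0,0,0.29],[0,0,-1],0.4]
    - [[0,0,0.381],[0,0,-1],0.4]

```text
time: 4.85
eef_pos: [0.518, -0.2715, 0.1077]
tool_rot: [2.137, 2.302, 0.0]
ft_force: [-1.0, 0.3, -0.5]
grip_width: 0.0492
```

apply_moves:
  deltas:
    - [[0,0,0],[0.5,0.08,-0.2],0.4]
    - [[0,0,0],[1,0.15,-0.3],0.4]

```text
time: 5.1
eef_pos: [0.5252, -0.1701, 0.1379]
tool_rot: [2.133, 2.305, 0.001]
ft_force: [0.3, 0.2, -0.1]
grip_width: 0.0495
```

apply_moves:
  deltas:
    - [[0,0,0],[0.5,0.08,0],0.4]
    - [[0,0,0],[1,0.15,0],0.4]

```text
time: 5.35
eef_pos: [0.532, -0.0682, 0.1375]
tool_rot: [2.132, 2.307, 0.001]
ft_force: [1.5, 0.2, -1.2]
grip_width: 0.0495
```

apply_moves:
  deltas:
    - [[0,0,0],[0.5,0.08,0],0.4]
    - [[0,0,0],[1,0.15,0],0.4]

```text
time: 5.6
eef_pos: [0.5389, 0.0328, 0.1373]
tool_rot: [2.132, 2.308, 0.0]
ft_force: [0.8, -0.9, -0.7]
grip_width: 0.049
```

apply_moves:
  deltas:
    - [[0,0,0],[0.5,0.08,0],0.4]
    - [[0,0,0],[1,0.15,0],0.4]
    - [[0,0,0],[1,0.15,0],0.4]

```text
time: 5.98
eef_pos: [0.5459, 0.1356, 0.1371]
tool_rot: [-2.125, -2.314, -0.001]
ft_force: [-0.3, -1.2, -0.6]
grip_width: 0.0493
```

```bash
python3 go.py 555.5 244.2 63 4.5
python3 - <<'E'
from meas import *
d=load('top0');W=cloud(d);b=d['pixels'].astype(int)
o=(b[...,2]>140)&(b[...,1]>50)&(b[...,0]<70)&(b[...,1]<130)&(W[...,1]>.25)
P=W[o]-[.5602,.1844,0]; y=-.0785*P[:,0]+.997*P[:,1]; x=.997*P[:,0]+.0785*P[:,1]
m=np.abs(x)<.04
print(m.sum(),np.c_[x,y,P[:,2]][m].min(0),np.c_[x,y,P[:,2]][m].max(0))
# fine wall yaw from edges of the top surface
m=(abs(W[...,2]-.0465)<.006)&(abs(W[...,0]-.56)<.05)&(abs(W[...,1]-.184)<.13)
Q=W[m][:,:2]
t=np.linspace(np.radians(2),np.radians(7),101)
A=[cv2.minAreaRect((Q*1000).astype(np.float32)), np.ptp(Q@np.array([np.cos(t),np.sin(t)]),axis=0).argmin()]
u,s,v=np.linalg.svd(Q-Q.mean(0),full_matrices=False); print(A[0],np.degrees(t[A[1]]),'pca',np.degrees(np.arctan2(-v[0,0],v[0,1])),Q.mean(0))
E
```

```text
t 5.97 p [545.9 135.6 137.1] th 4.87 F [-0.3 -1.2 -0.6] w 49.3 tilt 0.04 q [0.24 0.42 0.01 1.16 0.   1.73]
turn [ 0.    -0.     0.004] shift/0.1 in present axes [1.074 0.188 0.741] in final axes [1.075 0.181 0.741]
18 [-0.01343646  0.10773304  0.08937051] [0.01462427 0.11316547 0.099044  ]
((560.4408569335938, 184.50054931640625), (50.790340423583984, 201.7634735107422), 4.702550411224365) 4.7 pca 4.670958504157215 [0.55982744 0.18389926]
```

apply_moves:
  deltas:
    - [[0,0,0],[0.5,0.09,0],0.4]
    - [[0,0,0],[1,0.18,0.2],0.4]
    - [[0,0,0],[1,0.18,0.4],0.4]

```text
time: 6.35
eef_pos: [0.5565, 0.2358, 0.0969]
tool_rot: [2.127, 2.311, 0.003]
ft_force: [-0.1, -0.7, -0.2]
grip_width: 0.0492
```

apply_moves:
  deltas:
    - [[0,0,0.002],[0.13,0,0.2],0.4]
    - [[0,0,0.002],[0.13,0,0.32],0.4]
    - [[0,0,0.002],[0.13,0,0.32],0.4]

```text
time: 6.72
eef_pos: [0.5543, 0.2447, 0.0642]
tool_rot: [-2.136, -2.303, 0.004]
ft_force: [0.5, -0.7, -0.8]
grip_width: 0.0495
```

```bash
python3 go.py 554.9 250.1 53 4.7
python3 - <<'E'
from h import *
d=snap('scene','s1'); cv2.imwrite('pics/c1.png',cv2.resize(d['pixels'][100:240,320:500],None,fx=4,fy=4,interpolation=cv2.INTER_CUBIC))
E
```

```text
t 6.72 p [554.3 244.7  64.2] th 4.31 F [ 0.5 -0.7 -0.8] w 49.5 tilt 0.16 q [ 0.42  0.56  0.04  1.05 -0.    1.91]
turn [-0.002  0.001 -0.004] shift/0.1 in present axes [0.053 0.011 0.112] in final axes [0.053 0.011 0.112]
```

View pics/c1.png

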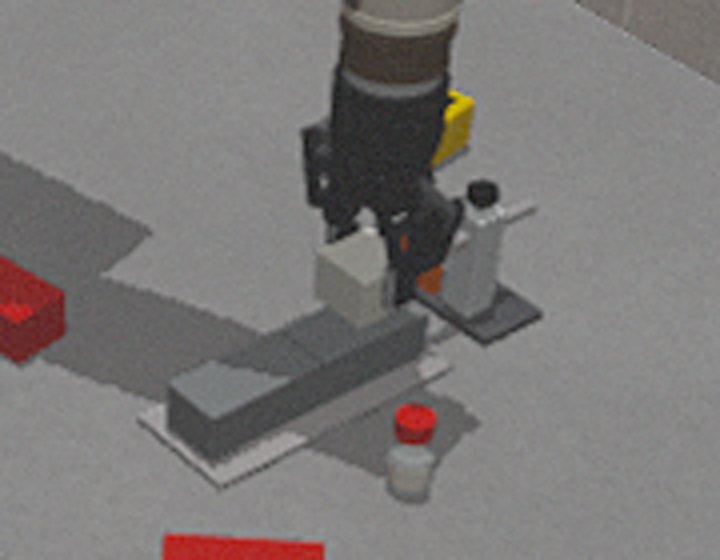

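The half brick (350,275) hangs level over the course's stop end, short of the orange pad (430,278). I'll lower it now.

apply_moves:
  deltas:
    - [[0,0,-0.003],[0,0.01,0.05],0.4]
    - [[0,0,-0.003],[0,0.01,0.1],0.4]
    - [[0,0,-0.003],[0,0.01,0.1],0.4]
    - [[0,0,-0.003],[0,0.01,0.1],0.4]

```text
time: 7.28
eef_pos: [0.5561, 0.2462, 0.0554]
tool_rot: [2.13, 2.309, 0.0]
ft_force: [0.1, 0.1, -1.4]
grip_width: 0.0492
```

```bash
python3 go.py 554.9 250.1 53 4.7
```

```text
t 7.28 p [556.1 246.2  55.4] th 4.63 F [ 0.1  0.1 -1.4] w 49.2 tilt 0.01 q [ 0.42  0.57  0.03  1.03 -0.    1.91]
turn [ 0.    -0.    -0.001] shift/0.1 in present axes [ 0.04  -0.009  0.024] in final axes [ 0.04  -0.009  0.024]
```

apply_moves:
  deltas:
    - [[0,0,0],[0,-0.01,0.02],0.4]
    - [[0,0,0],[0,-0.01,0.03],0.4]
    - [[0,0,0],[0,-0.01,0.03],0.4]

```text
time: 7.65
eef_pos: [0.5548, 0.2461, 0.0526]
tool_rot: [-2.13, -2.309, 0.0]
ft_force: [-1.6, -0.6, 3.1]
grip_width: 0.0494
```

```bash
python3 go.py
```

```text
t 7.65 p [554.8 246.1  52.6] th 4.64 F [-1.6 -0.6  3.1] w 49.4 tilt 0.01 q [0.42 0.58 0.03 1.02 0.   1.91]
```

apply_moves:
  deltas:
    - [[0,0,0],[0.02,0,0],0.4]
    - [[0,0,0],[0.04,0,0],0.4]
    - [[0,0,0],[0.06,0,0],0.4]
    - [[0,0,0],[0.08,0,0],0.4]
    - [[0,0,0],[0.1,0,0],0.4]

```text
time: 8.28
eef_pos: [0.5545, 0.2561, 0.0526]
tool_rot: [2.13, 2.309, 0.001]
ft_force: [-0.6, -2.2, 4.0]
grip_width: 0.0491
```

apply_moves:
  deltas:
    - [[0,0,0],[0.02,0,0],0.4]
    - [[0,0,0],[0.04,0,0],0.4]

```text
time: 8.52
eef_pos: [0.5541, 0.2601, 0.0526]
tool_rot: [2.13, 2.309, 0.0]
ft_force: [0.4, -4.5, 5.0]
grip_width: 0.0491
```

```bash
python3 go.py 555 250 53 4.7
```

```text
t 8.53 p [554.1 260.1  52.6] th 4.62 F [ 0.4 -4.5  5. ] w 49.1 tilt 0.04 q [ 0.44  0.58  0.04  1.03 -0.    1.93]
turn [ 0.     0.    -0.001] shift/0.1 in present axes [-0.101  0.001 -0.004] in final axes [-0.101  0.001 -0.004]
```

apply_moves:
  deltas:
    - [[0,0,0],[0.02,0,0],0.4]
    - [[0,0,0],[0.04,0,0],0.4]

```text
time: 8.78
eef_pos: [0.5537, 0.264, 0.0526]
tool_rot: [2.13, 2.309, 0.0]
ft_force: [0.5, -3.8, 5.6]
grip_width: 0.0493
```

apply_moves:
  deltas:
    - [[0,0,0],[0.02,0,0],0.4]
    - [[0,0,0],[0.02,0,0],0.4]

```text
time: 9.02
eef_pos: [0.5535, 0.2663, 0.0526]
tool_rot: [2.13, 2.309, 0.001]
ft_force: [0.4, -1.5, 5.1]
grip_width: 0.0492
```

```bash
python3 go.py 555 250 53 4.7
```

```text
t 9.03 p [553.5 266.3  52.6] th 4.64 F [ 0.4 -1.5  5.1] w 49.2 tilt 0.03 q [ 0.45  0.59  0.05  1.03 -0.    1.94]
turn [ 0.    -0.    -0.001] shift/0.1 in present axes [-0.163  0.002 -0.004] in final axes [-0.163  0.001 -0.004]
```

apply_moves:
  deltas:
    - [[0,0,0],[0.02,0,0],0.4]
    - [[0,0,0],[0.03,0,0],0.4]

```text
time: 9.28
eef_pos: [0.5533, 0.2685, 0.0526]
tool_rot: [2.129, 2.308, -0.001]
ft_force: [0.8, -7.0, 6.2]
grip_width: 0.0489
```

apply_moves:
  deltas:
    - [[0,0,0],[0.02,0,0],0.4]
    - [[0,0,0],[0.03,0,0],0.4]

```text
time: 9.52
eef_pos: [0.5533, 0.2684, 0.0526]
tool_rot: [2.129, 2.303, -0.007]
ft_force: [1.2, -14.5, 9.0]
grip_width: 0.0495
```

```bash
python3 go.py 555 250 53 4.7
```

```text
t 9.53 p [553.3 268.4  52.6] th 4.51 F [  1.2 -14.5   9. ] w 49.5 tilt 0.4 q [ 0.45  0.59  0.06  1.04 -0.01  1.95]
turn [ 0.     0.004 -0.002] shift/0.1 in present axes [-0.185  0.003 -0.002] in final axes [-0.185  0.002 -0.004]
```

apply_moves:
  deltas:
    - [[0,0,0],[0,0,0],0.4]
    - [[0,0,0],[0,0,0],0.4]
    - [[0,0,0],[0,0,0],0.4]
    - [[0,0,0],[0,0,0],0.4]
    - [[0,0,0],[0,0,0],0.4]

```text
time: 10.15
eef_pos: [0.5533, 0.2685, 0.0526]
tool_rot: [2.129, 2.303, -0.007]
ft_force: [0.2, -12.5, 8.1]
grip_width: 0.0492
```

apply_moves:
  deltas:
    - [[0,0,0],[0,0,0],0.4]
    - [[0,0,0],[0,0,0],0.4]
    - [[0,0,0],[0,0,0],0.4]
    - [[0,0,0],[-0.02,0,-0.01],0.4]
    - [[0,0,0],[-0.03,0,-0.02],0.4]

```text
time: 10.78
eef_pos: [0.5526, 0.2684, 0.0532]
tool_rot: [-2.13, -2.308, 0.003]
ft_force: [1.2, -1.6, -2.0]
grip_width: 0.0493
```

```bash
python3 go.py 555 250 53 4.7
```

```text
t 10.78 p [552.6 268.4  53.2] th 4.6 F [ 1.2 -1.6 -2. ] w 49.3 tilt 0.11 q [ 0.45  0.59  0.05  1.04 -0.    1.94]
turn [-0.001  0.    -0.001] shift/0.1 in present axes [-0.186  0.009  0.002] in final axes [-0.186  0.009  0.002]
```

apply_moves:
  deltas:
    - [[0,0,0],[0,0,0],0.8]
    - [[0,0,0],[0,0,0],0.8]
    - [[0,0,0],[0,0,-0.2],0.8]
    - [[0,0,0],[0,0,-0.6],0.9]
    - [[0,0,0],[0,0,-1],1]

```text
time: 11.4
eef_pos: [0.5525, 0.2697, 0.155]
tool_rot: [-2.128, -2.31, 0.001]
ft_force: [-0.0, 0.6, -0.5]
grip_width: 0.0853
```

```bash
python3 go.py 610 -147 150 11.1
```

```text
t 11.4 p [552.5 269.7 155. ] th 4.69 F [-0.   0.6 -0.5] w 85.3 tilt 0.07 q [0.45 0.51 0.2  1.26 0.   1.94]
turn [-0.001 -0.    -0.071] shift/0.1 in present axes [-4.2    0.232  0.048] in final axes [-4.2   -0.238  0.05 ]
```

apply_moves:
  deltas:
    - [[0,0,0],[-0.5,0.03,0],1]
    - [[0,0,0],[-1,0.06,0],1]

```text
time: 11.65
eef_pos: [0.5676, 0.1704, 0.1553]
tool_rot: [2.126, 2.312, 0.004]
ft_force: [0.4, 0.5, 0.0]
grip_width: 0.0853
```

apply_moves:
  deltas:
    - [[0,0,0],[-0.5,0.03,0],1]
    - [[0,0,0],[-1,0.06,0],1]

```text
time: 11.9
eef_pos: [0.5814, 0.0701, 0.1545]
tool_rot: [-2.128, -2.311, -0.002]
ft_force: [1.5, 0.4, 0.7]
grip_width: 0.0855
```

apply_moves:
  deltas:
    - [[0,0,0],[-0.5,0.03,0],1]
    - [[0,0,0],[-1,0.06,0],1]

```text
time: 12.15
eef_pos: [0.5956, -0.0292, 0.1545]
tool_rot: [-2.128, -2.31, -0.002]
ft_force: [-0.1, -0.1, 0.1]
grip_width: 0.0854
```

apply_moves:
  deltas:
    - [[0,0,-0.035],[-0.5,0.03,0],1]
    - [[0,0,-0.071],[-1,0.06,0.4],1]
    - [[0,0,-0.071],[-1,0.06,0.5],1]

```text
time: 12.52
eef_pos: [0.608, -0.1303, 0.1015]
tool_rot: [-2.001, -2.417, 0.002]
ft_force: [0.3, -0.9, -0.1]
grip_width: 0.0855
```

```bash
python3 go.py 611 -147 7 11.1
python3 - <<'E'
from meas import *
d=snap('top','t2'); 
W=cloud(d)
m=(abs(W[...,2]-.087)<.008)&(abs(W[...,0]-.553)<.04)&(abs(W[...,1]-.268)<.05)
P=W[m]-[.5603,.1843,0]; c,s=np.cos(np.radians(4.7)),np.sin(np.radians(4.7))
b=d['pixels'][m].astype(int); w=(b.max(1)-b.min(1))<30
P=P[w]; x=c*P[:,0]+s*P[:,1]; y=-s*P[:,0]+c*P[:,1]
print('half in wall x',x.min(),x.max(),'y',y.min(),y.max(),len(x),cv2.minAreaRect((np.c_[x,y]*1000).astype(np.float32)))
cv2.imwrite('pics/c2.png',cv2.resize(d['pixels'][130:240,180:420],None,fx=3.3,fy=3.3,interpolation=cv2.INTER_CUBIC))
E
```

```text
t 12.53 p [ 608.  -130.3  101.5] th 10.77 F [ 0.3 -0.9 -0.1] w 85.5 tilt 0.22 q [-0.21  0.56  0.14  1.16  0.    1.17]
turn [-0.002 -0.001 -0.004] shift/0.1 in present axes [-0.172  0.002  0.945] in final axes [-0.17  -0.003  0.945]
half in wall x -0.027172905681598143 0.023364717623207482 y 0.05710005071964376 0.1339239767770906 281 ((-2.2072315216064453, 95.32357788085938), (50.0820198059082, 77.32479858398438), 1.105941891670227)
```

View pics/c2.png

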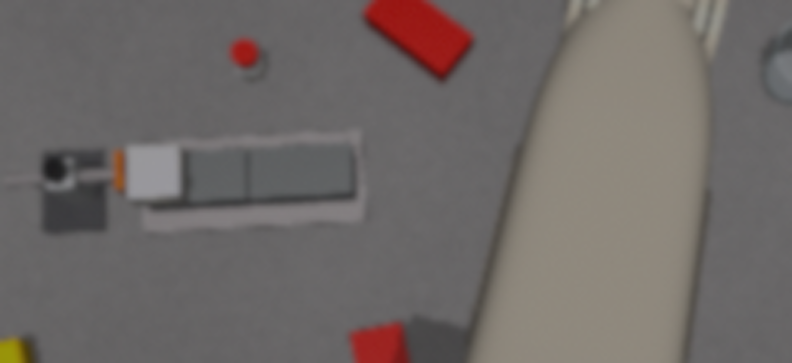

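The half brick (154,172) sits square on the course against the pad (121,172), at x ≈ -2 mm and y ≈ 82 mm. Next is the long brick.

apply_moves:
  deltas:
    - [[0,0,-0.004],[-0.17,0,0.4],1]
    - [[0,0,-0.004],[-0.17,0,0.8],1]
    - [[0,0,-0.004],[-0.17,0,0.95],0.7]
    - [[0,0,-0.004],[-0.17,0,0.95],0.7]
    - [[0,0,-0.004],[-0.17,0,0.95],0.7]

```text
time: 13.2
eef_pos: [0.6143, -0.144, 0.0114]
tool_rot: [1.987, 2.43, 0.003]
ft_force: [0.6, -0.2, 0.2]
grip_width: 0.0594
```

apply_moves:
  deltas:
    - [[0,0,0],[0,0,0],0.7]

```text
time: 13.32
eef_pos: [0.6142, -0.1444, 0.0114]
tool_rot: [1.988, 2.429, 0.003]
ft_force: [0.2, 0.2, -0.7]
grip_width: 0.0596
```

```bash
python3 go.py 611 -147 7 11.1
```

```text
t 13.32 p [ 614.2 -144.4   11.4] th 11.41 F [ 0.2  0.2 -0.7] w 59.6 tilt 0.21 q [-0.23  0.66  0.06  0.97  0.    1.14]
turn [0.002 0.001 0.003] shift/0.1 in present axes [-0.019 -0.036  0.044] in final axes [-0.019 -0.036  0.044]
```

apply_moves:
  deltas:
    - [[0,0,0.003],[-0.02,-0.036,0.044],0.7]
    - [[0,0,0.003],[-0.02,-0.036,0.044],0.7]
    - [[0,0,0.003],[-0.02,-0.036,0.044],0.4]
    - [[0,0,0.003],[-0.02,-0.036,0.044],0.4]
    - [[0,0,0.003],[-0.02,-0.036,0.044],0.4]

```text
time: 13.95
eef_pos: [0.6103, -0.1473, 0.0056]
tool_rot: [1.995, 2.425, 0.001]
ft_force: [1.0, -0.7, 4.4]
grip_width: 0.0494
```

```bash
python3 go.py 611 -147 7 11.1
```

```text
t 13.95 p [ 610.3 -147.3    5.6] th 11.11 F [ 1.  -0.7  4.4] w 49.4 tilt 0.1 q [-0.24  0.66  0.05  0.95 -0.    1.14]
turn [0.001 0.    0.   ] shift/0.1 in present axes [ 0.002  0.008 -0.014] in final axes [ 0.002  0.008 -0.014]
```

apply_moves:
  deltas:
    - [[0,0,0],[0,0,-0.4],0.4]
    - [[0,0,0.035],[0,0,-0.8],0.4]
    - [[0,0,0.071],[0,0,-1],0.4]
    - [[0,0,0.071],[0,0,-1],0.4]

```text
time: 14.45
eef_pos: [0.61, -0.1472, 0.1058]
tool_rot: [2.126, 2.311, 0.001]
ft_force: [0.5, 0.3, -3.9]
grip_width: 0.0493
```

apply_moves:
  deltas:
    - [[0,0,0],[0.5,-0.03,-0.2],0.4]
    - [[0,0,0],[1,-0.07,-0.3],0.4]

```text
time: 14.7
eef_pos: [0.5929, -0.0475, 0.133]
tool_rot: [-2.127, -2.308, 0.003]
ft_force: [0.6, 0.4, -3.1]
grip_width: 0.0491
```

apply_moves:
  deltas:
    - [[0,0,0],[0.5,-0.03,0],0.4]
    - [[0,0,0],[1,-0.07,0],0.4]

```text
time: 14.95
eef_pos: [0.5772, 0.0524, 0.1325]
tool_rot: [-2.125, -2.31, 0.005]
ft_force: [-0.2, -0.8, -2.8]
grip_width: 0.0491
```

apply_moves:
  deltas:
    - [[0,0,0],[0.5,-0.03,0],0.4]
    - [[0,0,0],[1,-0.07,0],0.4]
    - [[0,0,0],[1,-0.07,0],0.4]

```text
time: 15.32
eef_pos: [0.5614, 0.1534, 0.1322]
tool_rot: [-2.118, -2.316, 0.006]
ft_force: [0.1, -1.1, -3.3]
grip_width: 0.0496
```

```bash
python3 go.py 560.6 180.3 62 4.7
```

```text
t 15.32 p [561.4 153.4 132.2] th 5.12 F [ 0.1 -1.1 -3.3] w 49.6 tilt 0.28 q [0.27 0.46 0.06 1.18 0.   1.75]
turn [-0.003  0.     0.005] shift/0.1 in present axes [0.268 0.019 0.702] in final axes [0.268 0.014 0.702]
```

apply_moves:
  deltas:
    - [[0,0,0.005],[0.15,0.02,0.2],0.4]
    - [[0,0,0.005],[0.268,0.02,0.5],0.4]
    - [[0,0,0.005],[0.268,0.02,0.7],0.4]
    - [[0,0,0.005],[0.268,0.02,0.7],0.4]
    - [[0,0,0.005],[0.268,0.02,0.7],0.4]

```text
time: 15.95
eef_pos: [0.5637, 0.1763, 0.0647]
tool_rot: [-2.138, -2.302, 0.001]
ft_force: [1.0, 0.0, -3.8]
grip_width: 0.0492
```

```bash
python3 go.py 560.6 180.3 52 4.7
```

```text
t 15.95 p [563.7 176.3  64.7] th 4.24 F [ 1.   0.  -3.8] w 49.2 tilt 0.05 q [ 0.3   0.54 -0.01  1.03 -0.    1.8 ]
turn [-0.     0.    -0.005] shift/0.1 in present axes [ 0.042 -0.028  0.127] in final axes [ 0.042 -0.027  0.127]
```

apply_moves:
  deltas:
    - [[0,0,-0.005],[0,-0.03,0.05],0.4]
    - [[0,0,-0.005],[0,-0.03,0.1],0.4]
    - [[0,0,-0.005],[0,-0.03,0.13],0.4]
    - [[0,0,-0.005],[0,-0.03,0.13],0.4]

```text
time: 16.45
eef_pos: [0.5607, 0.1768, 0.0519]
tool_rot: [2.128, 2.311, 0.0]
ft_force: [-0.2, -0.1, -2.9]
grip_width: 0.0492
```

```bash
python3 go.py 560.6 180.3 52 4.7
```

```text
t 16.45 p [560.7 176.8  51.9] th 4.73 F [-0.2 -0.1 -2.9] w 49.2 tilt 0.01 q [ 0.31  0.54 -0.03  1.   -0.    1.79]
turn [ 0. -0.  0.] shift/0.1 in present axes [ 0.035  0.002 -0.001] in final axes [ 0.035  0.002 -0.001]
```

apply_moves:
  deltas:
    - [[0,0,0],[0,0,0.015],0.4]
    - [[0,0,0],[0,0,0.015],0.4]

```text
time: 16.7
eef_pos: [0.5609, 0.1769, 0.0516]
tool_rot: [2.128, 2.311, 0.001]
ft_force: [-2.3, -0.1, 5.8]
grip_width: 0.0492
```

apply_moves:
  deltas:
    - [[0,0,0],[0.02,0,0],0.4]
    - [[0,0,0],[0.04,0,0],0.4]
    - [[0,0,0],[0.06,0,0],0.4]
    - [[0,0,0],[0.08,0,0],0.4]
    - [[0,0,0],[0.1,0,0],0.4]

```text
time: 17.32
eef_pos: [0.5614, 0.1858, 0.0516]
tool_rot: [2.127, 2.307, 0.002]
ft_force: [0.3, -6.0, 5.8]
grip_width: 0.0495
```

```bash
python3 go.py 560.6 180.3 52 4.7
```

```text
t 17.32 p [561.4 185.8  51.6] th 4.67 F [ 0.3 -6.   5.8] w 49.5 tilt 0.22 q [ 0.32  0.55 -0.02  1.   -0.    1.81]
turn [ 0.002  0.001 -0.   ] shift/0.1 in present axes [-0.054 -0.012 -0.004] in final axes [-0.054 -0.012 -0.004]
```

apply_moves:
  deltas:
    - [[0,0,0],[0.02,-0.01,0],0.4]
    - [[0,0,0],[0.04,-0.01,0],0.4]

```text
time: 17.58
eef_pos: [0.5601, 0.1897, 0.0516]
tool_rot: [2.126, 2.307, 0.002]
ft_force: [1.2, -11.2, 6.3]
grip_width: 0.0495
```

apply_moves:
  deltas:
    - [[0,0,0],[0.02,0,0],0.4]
    - [[0,0,0],[0.03,0,0],0.4]

```text
time: 17.82
eef_pos: [0.5601, 0.1897, 0.0516]
tool_rot: [2.126, 2.302, -0.005]
ft_force: [1.8, -16.3, 7.9]
grip_width: 0.0493
```

```bash
python3 go.py 560.6 180.3 52 4.7
```

```text
t 17.82 p [560.1 189.7  51.6] th 4.57 F [  1.8 -16.3   7.9] w 49.3 tilt 0.5 q [ 0.33  0.55 -0.02  1.   -0.01  1.82]
turn [ 0.002  0.005 -0.001] shift/0.1 in present axes [-0.094 -0.002 -0.003] in final axes [-0.094 -0.002 -0.004]
```

apply_moves:
  deltas:
    - [[0,0,0],[0,0,0],0.4]
    - [[0,0,0],[0,0,0],0.4]
    - [[0,0,0],[0,0,0],0.4]
    - [[0,0,0],[0,0,0],0.4]
    - [[0,0,0],[0,0,0],0.4]

```text
time: 18.45
eef_pos: [0.5601, 0.1897, 0.0516]
tool_rot: [2.126, 2.302, -0.004]
ft_force: [2.1, -14.4, 8.3]
grip_width: 0.0494
```

apply_moves:
  deltas:
    - [[0,0,0],[0,0,0],0.4]
    - [[0,0,0],[0,0,0],0.4]
    - [[0,0,0],[0,0,0],0.4]
    - [[0,0,0],[-0.02,0,-0.01],0.4]
    - [[0,0,0],[-0.03,0,-0.02],0.4]

```text
time: 19.08
eef_pos: [0.5591, 0.1896, 0.0519]
tool_rot: [2.129, 2.308, -0.001]
ft_force: [1.8, -2.3, -3.5]
grip_width: 0.0494
```

```bash
python3 go.py 560.6 180.3 52 4.7
```

```text
t 19.07 p [559.1 189.6  51.9] th 4.62 F [ 1.8 -2.3 -3.5] w 49.4 tilt 0.09 q [ 0.33  0.55 -0.02  1.   -0.    1.82]
turn [ 0.     0.001 -0.001] shift/0.1 in present axes [-0.094  0.007 -0.001] in final axes [-0.094  0.007 -0.001]
```

apply_moves:
  deltas:
    - [[0,0,0],[0,0,0],0.8]
    - [[0,0,0],[0,0,0],0.8]
    - [[0,0,0],[0,0,-0.2],0.8]
    - [[0,0,0],[0,0,-0.6],0.9]
    - [[0,0,0],[0,0,-1],1]

```text
time: 19.7
eef_pos: [0.5579, 0.1914, 0.1531]
tool_rot: [-2.126, -2.311, 0.001]
ft_force: [0.8, -0.1, 0.3]
grip_width: 0.0853
```

```bash
python3 go.py 440.7 -106.7 100 -18.1
```

```text
t 19.7 p [557.9 191.4 153.1] th 4.79 F [ 0.8 -0.1  0.3] w 85.3 tilt 0.07 q [0.33 0.46 0.12 1.23 0.   1.82]
turn [-0.001 -0.     0.254] shift/0.1 in present axes [-2.874 -1.416  0.531] in final axes [-3.198 -0.188  0.531]
```

apply_moves:
  deltas:
    - [[0,0,0],[-0.48,-0.24,0],1]
    - [[0,0,0],[-0.96,-0.47,0],1]

```text
time: 19.95
eef_pos: [0.5195, 0.0914, 0.1532]
tool_rot: [2.124, 2.314, 0.003]
ft_force: [1.3, 0.3, 0.1]
grip_width: 0.0856
```

apply_moves:
  deltas:
    - [[0,0,0],[-0.48,-0.24,0],1]
    - [[0,0,0],[-0.96,-0.47,0],1]

```text
time: 20.2
eef_pos: [0.48, -0.009, 0.1526]
tool_rot: [2.126, 2.313, 0.002]
ft_force: [1.4, 0.0, 0.7]
grip_width: 0.0853
```

apply_moves:
  deltas:
    - [[0,0,0.09],[-0.48,-0.24,0],1]
    - [[0,0,0.17],[-0.96,-0.47,0.3],1]
    - [[0,0,0.254],[-0.96,-0.47,0.5],1]
    - [[0,0,0.254],[-0.96,-0.47,0.5],1]

```text
time: 20.7
eef_pos: [0.4403, -0.1077, 0.1013]
tool_rot: [-2.541, -1.843, 0.002]
ft_force: [-0.8, 0.8, 0.5]
grip_width: 0.0856
```

```bash
python3 go.py 440.7 -106.7 12 -18.1
python3 - <<'E'
from meas import *
d=snap('top','t3'); W=cloud(d)
c,s=np.cos(np.radians(4.7)),np.sin(np.radians(4.7))
b=d['pixels'].astype(int); g=((b.max(2)-b.min(2))<30)
P=W-[.5603,.1843,0]; x=c*P[...,0]+s*P[...,1]; y=-s*P[...,0]+c*P[...,1]
m=g&(abs(W[...,2]-.087)<.008)&(abs(x)<.04)&(y>-.1)&(y<.115)
for lo,hi in((-.1,.115),(-.1,.05),(.065,.105)):
    k=m&(y>lo)&(y<hi); print(x[k].min(),x[k].max(),y[k].min(),y[k].max(),k.sum())
cv2.imwrite('pics/c3.png',cv2.resize(d['pixels'][150:220,180:310],None,fx=5,fy=5,interpolation=cv2.INTER_CUBIC))
E
```

```text
t 20.7 p [ 440.3 -107.7  101.3] th -18.09 F [-0.8  0.8  0.5] w 85.6 tilt 0.19 q [-0.24  0.26 -0.33  0.98  0.    1.65]
turn [-0.002 -0.     0.   ] shift/0.1 in present axes [0.01  0.004 0.893] in final axes [0.011 0.001 0.893]
-0.02745324183511078 0.023193613005504446 -0.042803268913958144 0.10707367601554961 807
-0.02745324183511078 0.02289205808619163 -0.042803268913958144 0.049925371817115864 496
-0.0271758006148644 0.021847919856718107 0.06521100276585516 0.1049686918342925 216
```

View pics/c3.png

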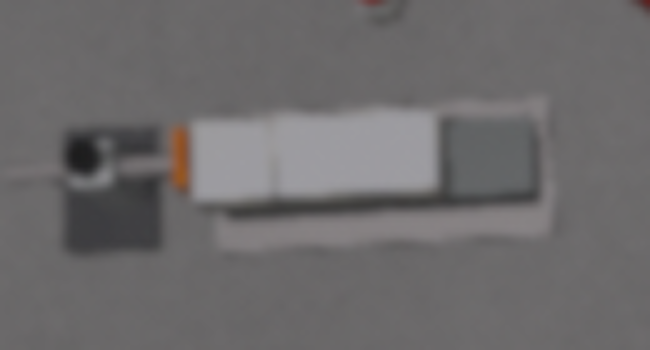

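In the crop the half (232,160) and the long brick (358,155) lie flush, with only a hairline joint at x=275. The half is hard against the pad (181,157). Depth gives a combined span of 150 mm, so both are tight. Now the cap.

apply_moves:
  deltas:
    - [[0,0,0],[0.01,0,0.4],1]
    - [[0,0,0],[0.01,0,0.8],1]
    - [[0,0,0],[0.01,0,0.93],0.7]
    - [[0,0,0],[0.01,0,0.93],0.7]
    - [[0,0,0],[0.01,0,0.93],0.7]

```text
time: 21.38
eef_pos: [0.4437, -0.107, 0.0109]
tool_rot: [2.541, 1.844, 0.003]
ft_force: [0.2, 0.3, 0.7]
grip_width: 0.0598
```

apply_moves:
  deltas:
    - [[0,0,0],[0,0,0],0.7]

```text
time: 21.5
eef_pos: [0.4434, -0.1072, 0.0108]
tool_rot: [2.542, 1.843, 0.003]
ft_force: [0.7, 0.6, -0.2]
grip_width: 0.06
```

```bash
python3 go.py 440.7 -106.7 7 -18.1
```

```text
t 21.5 p [ 443.4 -107.2   10.8] th -18.11 F [ 0.7  0.6 -0.2] w 60.0 tilt 0.17 q [-0.24  0.38 -0.44  0.74  0.    1.65]
turn [ 0.002 -0.    -0.   ] shift/0.1 in present axes [-0.003 -0.027  0.038] in final axes [-0.003 -0.027  0.038]
```

apply_moves:
  deltas:
    - [[0,0,0],[0,-0.027,0.035],0.7]
    - [[0,0,0],[0,-0.027,0.035],0.7]
    - [[0,0,0],[0,-0.027,0.035],0.4]
    - [[0,0,0],[0,-0.027,0.035],0.4]
    - [[0,0,0],[0,-0.027,0.035],0.4]

```text
time: 22.12
eef_pos: [0.44, -0.1063, 0.0063]
tool_rot: [2.543, 1.843, 0.001]
ft_force: [-0.2, 0.7, 5.1]
grip_width: 0.0489
```

```bash
python3 go.py 440.7 -106.7 7 -18.1
```

```text
t 22.12 p [ 440.  -106.3    6.3] th -18.14 F [-0.2  0.7  5.1] w 48.9 tilt 0.06 q [-0.24  0.39 -0.46  0.73 -0.    1.65]
turn [ 0.001 -0.    -0.   ] shift/0.1 in present axes [-0.001  0.008 -0.007] in final axes [-0.001  0.008 -0.007]
```

apply_moves:
  deltas:
    - [[0,0,0],[0,0,-0.4],0.4]
    - [[0,0,-0.08],[0,0,-0.8],0.4]
    - [[0,0,-0.17],[0,0,-1],0.4]
    - [[0,0,-0.253],[0,0,-1],0.4]
    - [[0,0,-0.253],[0,0,-1],0.4]

```text
time: 22.75
eef_pos: [0.4388, -0.106, 0.1055]
tool_rot: [-2.131, -2.307, 0.001]
ft_force: [-0.2, -0.3, -3.0]
grip_width: 0.0494
```

apply_moves:
  deltas:
    - [[0,0,0],[0.5,0.22,-0.3],0.4]
    - [[0,0,0],[1,0.45,-0.5],0.4]
    - [[0,0,0],[1,0.45,-0.5],0.4]

```text
time: 23.12
eef_pos: [0.4782, 0.0002, 0.1568]
tool_rot: [2.125, 2.312, 0.004]
ft_force: [-0.3, -0.4, -1.9]
grip_width: 0.0492
```

apply_moves:
  deltas:
    - [[0,0,0],[0.5,0.22,0],0.4]
    - [[0,0,0],[1,0.45,0],0.4]

```text
time: 23.38
eef_pos: [0.5124, 0.1003, 0.1547]
tool_rot: [-2.134, -2.304, 0.004]
ft_force: [1.5, -0.9, -0.9]
grip_width: 0.0492
```

apply_moves:
  deltas:
    - [[0,0,0],[0.5,0.22,0],0.4]
    - [[0,0,0],[1,0.45,0],0.4]
    - [[0,0,0],[1,0.45,0],0.4]
    - [[0,0,0],[1,0.45,0],0.4]

```text
time: 23.88
eef_pos: [0.5486, 0.2027, 0.1542]
tool_rot: [-2.13, -2.307, 0.006]
ft_force: [0.3, -1.4, -1.3]
grip_width: 0.0491
```

```bash
python3 go.py 557.2 228.2 104 4.7
```

```text
t 23.88 p [548.6 202.7 154.2] th 4.57 F [ 0.3 -1.4 -1.3] w 49.1 tilt 0.23 q [ 0.35  0.45  0.11  1.23 -0.    1.85]
turn [-0.002  0.001 -0.001] shift/0.1 in present axes [0.248 0.108 0.501] in final axes [0.247 0.106 0.502]
```

apply_moves:
  deltas:
    - [[0,0,0],[0.15,0.1,0.1],0.4]
    - [[0,0,0],[0.24,0.1,0.3],0.4]
    - [[0,0,0],[0.24,0.1,0.48],0.4]
    - [[0,0,0],[0.24,0.1,0.48],0.4]
    - [[0,0,0],[0.24,0.1,0.48],0.4]

```text
time: 24.5
eef_pos: [0.5582, 0.2282, 0.1083]
tool_rot: [2.131, 2.308, 0.001]
ft_force: [0.4, 1.2, -1.3]
grip_width: 0.0491
```

```bash
python3 go.py 557.2 228.2 93 4.7
```

```text
t 24.5 p [558.2 228.2 108.3] th 4.57 F [ 0.4  1.2 -1.3] w 49.1 tilt 0.03 q [0.39 0.52 0.09 1.14 0.   1.88]
turn [ 0.    -0.    -0.001] shift/0.1 in present axes [ 0.001 -0.01   0.153] in final axes [ 0.001 -0.01   0.153]
```

apply_moves:
  deltas:
    - [[0,0,-0.001],[0,-0.01,0.05],0.4]
    - [[0,0,-0.001],[0,-0.01,0.1],0.4]
    - [[0,0,-0.001],[0,-0.01,0.145],0.4]
    - [[0,0,-0.001],[0,-0.01,0.145],0.4]

```text
time: 25.0
eef_pos: [0.5564, 0.2283, 0.0928]
tool_rot: [-2.128, -2.311, 0.002]
ft_force: [-0.0, 0.4, -1.6]
grip_width: 0.0492
```

```bash
python3 go.py 557.2 228.2 92.3 4.7
```

```text
t 25.0 p [556.4 228.3  92.8] th 4.73 F [-0.   0.4 -1.6] w 49.2 tilt 0.06 q [0.39 0.53 0.06 1.11 0.   1.88]
turn [-0.001  0.     0.   ] shift/0.1 in present axes [-0.002  0.008  0.005] in final axes [-0.002  0.008  0.005]
```

apply_moves:
  deltas:
    - [[0,0,0],[0,0.005,0.013],0.4]
    - [[0,0,0],[0,0.005,0.013],0.4]

```text
time: 25.25
eef_pos: [0.5574, 0.2286, 0.0924]
tool_rot: [2.128, 2.311, 0.001]
ft_force: [-0.9, 0.6, -0.6]
grip_width: 0.0493
```

apply_moves:
  deltas:
    - [[0,0,0],[0.02,0,0],0.4]
    - [[0,0,0],[0.04,0,0],0.4]
    - [[0,0,0],[0.06,0,0],0.4]
    - [[0,0,0],[0.08,0,0],0.4]

```text
time: 25.75
eef_pos: [0.5569, 0.2364, 0.0924]
tool_rot: [2.128, 2.31, 0.0]
ft_force: [-0.3, -7.2, 7.3]
grip_width: 0.0491
```

```bash
python3 go.py 557.2 228.2 92.3 4.7
```

```text
t 25.75 p [556.9 236.4  92.4] th 4.71 F [-0.3 -7.2  7.3] w 49.1 tilt 0.05 q [ 0.4   0.53  0.07  1.11 -0.    1.89]
turn [0. 0. 0.] shift/0.1 in present axes [-0.082 -0.004  0.001] in final axes [-0.082 -0.004  0.001]
```

apply_moves:
  deltas:
    - [[0,0,0],[0.02,0,-0.005],0.4]
    - [[0,0,0],[0.03,0,-0.005],0.4]

```text
time: 26.0
eef_pos: [0.5563, 0.2392, 0.0924]
tool_rot: [2.128, 2.311, -0.001]
ft_force: [0.8, -3.8, 0.6]
grip_width: 0.0491
```

apply_moves:
  deltas:
    - [[0,0,0],[0.02,0,0],0.4]
    - [[0,0,0],[0.02,0,0],0.4]

```text
time: 26.25
eef_pos: [0.5562, 0.2393, 0.0926]
tool_rot: [2.127, 2.308, -0.005]
ft_force: [0.8, -7.2, 2.3]
grip_width: 0.0492
```

```bash
python3 go.py 557.2 228.2 92.3 4.7
```

```text
t 26.25 p [556.2 239.3  92.6] th 4.66 F [ 0.8 -7.2  2.3] w 49.2 tilt 0.25 q [ 0.41  0.54  0.08  1.11 -0.    1.9 ]
turn [-0.     0.003 -0.   ] shift/0.1 in present axes [-0.111  0.001  0.004] in final axes [-0.111  0.001  0.003]
```

apply_moves:
  deltas:
    - [[0,0,0],[0.02,0,0],0.4]
    - [[0,0,0],[0.025,0,0],0.4]
    - [[0,0,0],[0.025,0,0],0.4]
    - [[0,0,0],[0.025,0,0],0.4]
    - [[0,0,0],[0.025,0,0],0.4]

```text
time: 26.88
eef_pos: [0.5561, 0.2393, 0.0928]
tool_rot: [2.127, 2.304, -0.01]
ft_force: [-0.7, -13.5, 5.1]
grip_width: 0.0493
```

```bash
python3 go.py 557.2 228.2 92.3 4.7
```

```text
t 26.88 p [556.1 239.3  92.8] th 4.56 F [ -0.7 -13.5   5.1] w 49.3 tilt 0.48 q [ 0.41  0.54  0.08  1.11 -0.01  1.9 ]
turn [-0.     0.005 -0.002] shift/0.1 in present axes [-0.112  0.002  0.006] in final axes [-0.112  0.002  0.005]
```

apply_moves:
  deltas:
    - [[0,0,0],[0,0,0],0.4]
    - [[0,0,0],[0,0,0],0.4]
    - [[0,0,0],[0,0,0],0.4]
    - [[0,0,0],[0,0,0],0.4]
    - [[0,0,0],[0,0,0],0.4]

```text
time: 27.5
eef_pos: [0.5561, 0.2393, 0.0928]
tool_rot: [2.127, 2.304, -0.01]
ft_force: [-0.1, -12.8, 5.7]
grip_width: 0.0493
```

apply_moves:
  deltas:
    - [[0,0,0],[-0.02,0,0],0.4]
    - [[0,0,0],[-0.035,0,0],0.4]
    - [[0,0,0],[-0.035,0,0],0.4]

```text
time: 27.88
eef_pos: [0.5562, 0.2392, 0.0925]
tool_rot: [2.128, 2.309, -0.003]
ft_force: [0.3, -6.8, 1.0]
grip_width: 0.0492
```

```bash
python3 go.py 557.2 228.2 92.3 4.7
```

```text
t 27.88 p [556.2 239.2  92.5] th 4.68 F [ 0.3 -6.8  1. ] w 49.2 tilt 0.13 q [ 0.41  0.54  0.07  1.11 -0.    1.9 ]
turn [-0.     0.001 -0.   ] shift/0.1 in present axes [-0.111  0.001  0.002] in final axes [-0.111  0.001  0.002]
```

apply_moves:
  deltas:
    - [[0,0,0],[-0.01,0,0],0.4]
    - [[0,0,0],[-0.01,0,0],0.8]
    - [[0,0,0],[-0.01,0,0],0.8]
    - [[0,0,0],[-0.01,0,0],0.8]

```text
time: 28.38
eef_pos: [0.5564, 0.2401, 0.0927]
tool_rot: [-2.127, -2.312, -0.001]
ft_force: [-0.4, 0.6, 0.3]
grip_width: 0.068
```

apply_moves:
  deltas:
    - [[0,0,0],[0,0,-0.2],0.8]
    - [[0,0,0],[0,0,-0.6],0.9]
    - [[0,0,0],[0,0,-1],1]
    - [[0,0,0],[0,0,-1],1]

```text
time: 28.88
eef_pos: [0.5587, 0.2408, 0.1971]
tool_rot: [2.125, 2.309, 0.013]
ft_force: [1.0, -0.2, -0.4]
grip_width: 0.0855
```

apply_moves:
  deltas:
    - [[0,0,0],[-0.5,-0.4,0],1]
    - [[0,0,0],[-1,-0.8,0],1]

```text
time: 29.12
eef_pos: [0.4853, 0.135, 0.1909]
tool_rot: [-2.125, -2.312, 0.003]
ft_force: [0.9, -0.9, 1.3]
grip_width: 0.0853
```

apply_moves:
  deltas:
    - [[0,0,0],[-0.5,-0.4,0],1]
    - [[0,0,0],[-1,-0.8,0],1]
    - [[0,0,0],[-1,-0.8,0],1]

```text
time: 29.5
eef_pos: [0.4118, 0.0271, 0.1917]
tool_rot: [-2.132, -2.305, 0.004]
ft_force: [0.9, 0.3, -0.1]
grip_width: 0.0853
```

```bash
python3 go.py
python3 - <<'E'
from meas import *
d=snap('top','t4'); e=snap('scene','s4'); W=cloud(d)
c,s=np.cos(np.radians(4.7)),np.sin(np.radians(4.7))
P=W-[.5603,.1843,0]; x=c*P[...,0]+s*P[...,1]; y=-s*P[...,0]+c*P[...,1]
b=d['pixels'].astype(int); bl=(b[...,0]-b[...,2])>50; g=(b.max(2)-b.min(2))<30
for n,k in(('cap',bl&(W[...,2]>.115)&(abs(x)<.05)&(abs(y-.06)<.08)),('lower',g&(abs(W[...,2]-.087)<.006)&(abs(x)<.04)&(y>-.1)&(y<.0))):
    print(n,x[k].min(),x[k].max(),y[k].min(),y[k].max(),np.median(W[...,2][k]),cv2.minAreaRect((np.c_[x[k],y[k]]*1000).astype(np.float32)))
A=cv2.resize(d['pixels'][150:220,180:310],(780,420-140),interpolation=cv2.INTER_CUBIC)
B=cv2.resize(e['pixels'][120:230,340:490],(436,320),interpolation=cv2.INTER_CUBIC)
o=np.zeros((600,780,3),np.uint8); o[:280]=A; o[280:,:436]=B; cv2.imwrite('pics/c4.png',o)
E
```

```text
t 29.5 p [411.8  27.1 191.7] th 4.47 F [ 0.9  0.3 -0.1] w 85.3 tilt 0.17 q [ 0.07  0.09 -0.28  1.2  -0.    1.56]
cap -0.02614707002599684 0.0234948660013268 0.007515666050516863 0.10554114917109944 0.12651907036200183 ((-1.3152046203613281, 56.48489761352539), (97.99671936035156, 49.582061767578125), 89.7083740234375)
lower -0.02682208905469095 0.02267974006904406 -0.041381404399118374 -0.00041028949075900406 0.0867749240161998 ((-2.5872421264648438, -20.771541595458984), (40.746826171875, 48.978023529052734), 87.33740997314453)
```

View pics/c4.png

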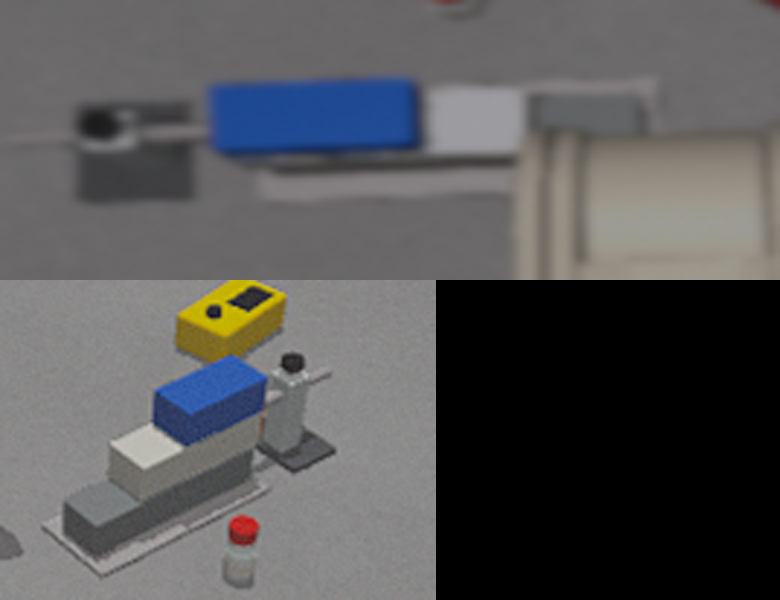

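The blue brick (315,117 top; 210,395 scene) sits flat on both white bricks, flush and against the stop. Its centre is at y ≈ 57 mm and z = 86 mm. The vial and meter are standing as before.

```bash
python3 -c "
from workcell import ticket; print(ticket.finish_job())"
```

```text
the job is handed in; nothing more can be done
None
```

I laid the half, long and blue bricks in that order, and handed the job in at about 29.5 s. Each was slid along the wall until touch showed contact, pushed at about 13–16 N for about a second, then released. I don't have the verdict, as the hand-in reports none.

**Position along the wall:** by the last camera check, the blue brick's centre is at y ≈ 57 mm. The half brick's is at about 82 mm, inferred because the blue brick hides it. The two ends are therefore level within 1–2 mm. The two white bricks together span 150 mm, so their joint is tight.

**Across the wall:** the bricks sit 1.3 to 2.6 mm off the centre line by camera, against the 6 mm limit. The arm's own readings put them within about 1 mm for the half and long bricks. The roughly 1–2 mm difference is about the camera's calibration error.

**Angle and height:** the blue brick is within 0.5 degrees of the wall's direction. The arm's yaw when it released the other two agreed with the wall to about 0.1 degrees. The blue brick's top is at 126.5 mm and the white tops at 87 mm, as expected.

**One disagreement:** the outline fit for the long brick read about 2.7 degrees off. I put this down to the arm hiding part of it in that view. The earlier unobstructed picture showed it flush.

**Bystanders:** in the last picture the vial and meter stand as before. I did not recheck the beaker and tube rack at the end, but nothing in the work came near them.

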